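Charge the clamped milling jar from the loading chute

ROBOT

A 6-joint arm with a two-finger parallel gripper is mounted at the origin on the work surface. World frame = base frame: x ahead of the robot, y to its left, z up, the work surface at z = 0. Lengths are in m, angles in degrees, forces in N, time in s.
With the tool pointing down it reaches from about 0.325 to 0.775 m from the base axis. Payload 9.3 kg.
Tool frame: the origin (TCP) lies midway between the tips of the shut fingers; the grasp point (between the pads) lies 19 mm behind it; y points along the fingers, z is the direction in which the jaws open and shut, and the axes are right-handed (so a half turn about y gives the same grasp; the last joint's range is limited). The gripper opens to 85 mm and grips with 20 to 120 N. Pads are 22 mm wide; open, the fingers measure 114 mm over their backs; the gripper's body (76 mm by 85 mm) begins 54 mm behind the grasp point. The pads swing forward as they close: fully open they stand 13 mm farther back than shut.
Start: joints at [-78.071, 14.817, 1.232, 76.415, 0, 81.257], TCP at [0.194, -0.515, 0.231] pointing down, gripper open.
Joint ranges: [-174.27, 174.27], [-52.1, 104.24], [-59.71, 78.15], [-110.17, 111.67], [-87.03, 83.33], [-180, 180]. Speed limits (degrees/s): [127.2, 127.2, 159.86, 180, 180, 180].

INTERFACE

Orientations are given as [roll, pitch, yaw] about the fixed x, y, z axes, in that order (R = Rz(yaw) Ry(pitch) Rx(roll)).
In Python, from workcell import manip gives the robot as it stands.
- The arm moves only by the shell command python3 -m creep 'ROWS'. ROWS is JSON, a list of rows, each an object with "dp": the shift along the world's x, y, z in m, a list of three; "rot": the turn, a rotation vector about the world's x, y, z in rad, a list of three; "gripper": the finger opening in m, from 0 to 0.0854. In form: [{"dp": [x, y, z], "rot": [rx, ry, rz], "gripper": gripper}, ...]. A call has 1 to 8 rows; each row is the pose to reach, as a shift and turn from the pose measured when the call began; what a row does not reach only later rows make up. A row lasts 1/10 s, in which the tool goes at most 50 mm and 8.59 degrees, less where a joint would pass 70% of its speed; a pose out of reach is approached as far as the arm can. A call with a gripper value outside its range is refused whole. The fingers move at their own pace and stop on an object; the grip force is fixed at half the most. Time passes only in rows, so rows that repeat a pose let the fingers close. It gives the time, the measured TCP pose, the force and the opening at its end, in the units of the state.
- manip.read_state(): the state, without advancing time (a new reading comes with each control period).
- manip.read_camera(name): name is "scene" or "top" or "wrist"; returns a dict with "img" (400x640x3 uint8, blue, green, red), "fx", "fy", "cx", "cy" (pixels), "pose" (4x4, takes a point from camera to world coordinates). Camera axes: x right, y up, looking along -z (the intrinsics and any distortion apply to the point x, -y, -z); pixel columns grow to the right and rows downward; lengths in m; the calibration is good to about 2 mm. A picture is of the moment at which its call begins. There is no depth.
- manip.job_done(): hands the job in, once; it reports no verdict.
Trained networks look in a picture, given as the dict that the camera call returned (one of the last four; its "shot" number tells which), for a name from the list of things; names that differ only in an ending like _2 or _b are one class to them, and where a whole thing is asked for, a point or a joint stands for the part that bears it (a point fixed in the world has none). Each returns a list of dicts, best first, with "p" (0 to 1); they miss things now and then, are a little off and sometimes report something else, mostly with a low value. They report only what shows in the picture. A call takes as long as a camera call. They do not tell look-alikes from the thing itself.
- manip.find_in(picture, query): "extent" ([left, top, width, height] in pixels, round what is visible of it).
- manip.tip_of(picture, query): "uv" ([column, row] in pixels: a listed point, or the origin of a listed thing).
The state is a dict: "time": time; "qpos": joint angles; "dq": joint speeds; "joint_efforts": joint torques, N m; "tool_pos": TCP position; "tcp_rot": TCP orientation; "contact_force": force on the tool from outside, world axes, zero at the start; "wrist_torque": the same for the moment, N m; "opening": opening from 0.0 (shut) to 1.0 (fully open).
Only numpy, scipy, OpenCV 4.12 (cv2) and the standard library are available. Lean on these libraries where they do the work, as an engineer would, in place of code of your own. Each camera call takes 0.05 s, during which the arm holds its last target.

TASK

Check that the milling jar is held by its spring clamp: grip its blue neck and pull straight up with about 12 N for half a second (never over 20 N), then let it down and let go. Next pick up the white loading chute and tip it over the jar's mouth so that all four steel slugs slide in. Put the empty chute back upright and centred on the two green supports of its rest, let go, and leave the other things on the bench where they are.

Things in the scene. Friction and masses are not known exactly. Their poses are not given: they have to be found in the camera images.
- jar (a joint): how far the jar has risen against its spring clamp, in m: 0 = seated, at most 0.016. It moves straight up only and cannot be taken out or turned. Seated, it starts to move at about 3.4 N (its weight) and rises 1 mm for each further 1.5 N: about 5.7 mm at 12 N, 11 mm at 20 N. It springs back when let go.
- jar_mouth (a point): centre of the round open mouth of the jar, at the rim (110 mm above the deck it stands on); z up; moves with the jar. Opaque blue neck: 48 mm outside, 40 mm inside, straight for the upper 44 mm. Below it a clear body, 72 mm across and 66 mm tall.
- deck: grey mill deck 150 x 150 mm under the jar, top 40 mm above the bench; origin on the bench under the jar's axis, x and y along its sides. Fixed. Two clamp posts with red claws stand on it at x = -50 and +50 mm, up to 56 mm above its top, just below the level of the neck's lower end.
- chute_mid (a point): middle of the white loading chute, 20 mm above its underside (50 mm above the bench at the start). x points to the open outlet end, z up. Orange patches on the outside of its long walls at mid length, 46 mm long and 26 mm tall, show where to pinch it across its 28 mm width.
- chute_lip (a point): middle of the chute's outlet lip, on the floor's upper face: 80 mm along chute x from its middle, 16 mm below chute_mid; orange edge.
- chute: the chute: open trough 160 mm long (x), 28 mm wide outside, 20 mm inside (y), floor and walls 4 mm thick; walls 40 mm tall, 26 mm over the last 35 mm at the outlet; closed at the -x end. About 0.11 to 0.18 kg. Origin at the centre of its underside, axes as chute_mid. The slugs slide in it once it is tilted beyond 14 to 20 degrees; 40 degrees empties it.
- rest_top (a point): middle of the chute's rest, at the height of the tops of its two green supports, 30 mm above the bench; x along the rest. Black foot 170 x 80 x 8 mm; supports 28 mm (x) by 70 mm (y), flat-topped, centred at x = -60 and +60 mm; free between them. Fixed. The chute starts centred on it, lying along it.
- slug_a_center (a point): centre of one of four polished steel slugs (cylinders 14 mm across, 14 mm tall, 17 g), which start standing in a row in the closed half of the chute
- slug_b_center (a point): centre of one of four polished steel slugs (cylinders 14 mm across, 14 mm tall, 17 g), which start standing in a row in the closed half of the chute
- slug_c_center (a point): centre of one of four polished steel slugs (cylinders 14 mm across, 14 mm tall, 17 g), which start standing in a row in the closed half of the chute
- slug_d_center (a point): centre of one of four polished steel slugs (cylinders 14 mm across, 14 mm tall, 17 g), which start standing in a row in the closed half of the chute
- tub: bystander, to be left alone: white tub with red lid, 54 mm across, 55 mm tall; origin under its centre, on the bench
- bluecap: bystander, to be left alone: amber jar with blue cap, 50 mm across, 75 mm tall; origin under its centre, on the bench
- amber: bystander, to be left alone: amber bottle with black cap, 64 mm across, 140 mm tall; origin under its centre, on the bench
- beaker: bystander, to be left alone: clear glass beaker, 72 mm across, 90 mm tall; origin under its centre, on the bench
- spatula: bystander, to be left alone: steel spatula with a blue handle, 160 mm long, lying flat; origin under its centre, on the bench (its length runs along x)
- dish: bystander, to be left alone: white ceramic dish, 90 mm across, 22 mm tall; origin under its centre, on the bench
Mind the look-alikes: they are no part of the job. Of the things like the chute, leave any that is black; of the rest the smaller one is meant.

How it is judged:
By the outcome, as a careful person would: the job done as asked, in the order asked, and still so for the second after the job is handed in, with the robot touching nothing.
It also fails if it takes over 72 s, if anything falls off the work surface, if the arm or the gripper's body presses on something with over 40 N, if the wrist force passes 120 N, or if a joint passes its speed limit or range.

## Working session

There is one attempt and no reset: what is moved stays moved. The work goes in short steps, Python scripts to look and compute and a shell command to move; the robot and the scene stay as the last step left them, time stands still between calls to the robot, and variables do not carry over. Pictures are saved under pics/ and viewed, and the job is handed in when it is done.

```bash
ls; mkdir -p pics
python3 - <<'E'
from workcell import manip
import cv2
s=manip.read_state(); print(s)
for n in ["scene","top","wrist"]:
    p=manip.read_camera(n); cv2.imwrite(f"pics/a_{n}.png",p["img"]); print(n,p["fx"],p["fy"],p["cx"],p["cy"],p["pose"],[k for k in p if k not in("img",)])
    for q in ["jar_mouth","chute_mid","chute_lip","rest_top","deck","slug_a_center"]:
        print(q,[( [round(float(v)) for v in d["uv"]],round(d["p"],2)) for d in manip.tip_of(p,q)])
E
```

```text
pics
{'time': 0.0, 'qpos': array([-7.80699952e+01,  1.48504306e+01,  1.18906024e+00,  7.64143763e+01,
        6.78250019e-04,  8.12553112e+01]), 'dq': array([-0.0338    , -0.0513988 , -0.08787061, -0.02174091,  0.02047717,
        0.00844868]), 'joint_efforts': array([ 1.14562322e-04, -5.55636227e+01,  3.44534075e+01,  1.37541504e-02,
       -1.07959363e-04,  5.01755864e-06]), 'tool_pos': array([ 0.19411267, -0.51431054,  0.2306645 ]), 'tcp_rot': array([-9.00747630e+01,  1.21862492e-02, -1.59325315e+02]), 'contact_force': array([-0.30004592, -0.14253071, -0.4113647 ]), 'wrist_torque': array([ 0.04252627,  0.04998278, -0.0134401 ]), 'opening': 0.9987264869275304}
scene 468.8157386698994 468.8157386698994 318.61183145994204 202.17903995039038 [[ 0.77592775 -0.43080826  0.46080405  1.06516271]
 [ 0.6307446   0.54126813 -0.55604862 -0.86208399]
 [-0.00986821  0.72210322  0.69171494  0.97810964]
 [ 0.          0.          0.          1.        ]] ['fx', 'fy', 'cx', 'cy', 'pose', 'shot']
jar_mouth [([406, 128], 0.96)]
chute_mid [([215, 200], 0.9), ([324, 224], 0.73), ([155, 304], 0.71), ([
[... 590 characters left out ...]
, 244], 0.64)]
chute_lip [([307, 213], 0.79), ([431, 261], 0.59), ([348, 255], 0.56)]
rest_top [([319, 198], 0.66)]
deck [([200, 192], 0.83)]
slug_a_center []
wrist 290.06281399154153 290.06281399154153 317.93438430784227 205.46695848819243 [[ 3.52646654e-01  9.01747945e-01  2.49981961e-01  2.57271991e-01]
 [-9.35756196e-01  3.39594826e-01  9.50562786e-02 -4.91301121e-01]
 [ 8.24223171e-04 -2.67443448e-01  9.63573206e-01  3.73928614e-01]
 [ 0.00000000e+00  0.00000000e+00  0.00000000e+00  1.00000000e+00]] ['fx', 'fy', 'cx', 'cy', 'pose', 'shot']
jar_mouth []
chute_mid [([456, 93], 0.69), ([128, 120], 0.58)]
chute_lip [([156, 17], 0.96), ([381, 122], 0.84)]
rest_top []
deck []
slug_a_center []
```

View pics/a_scene.png

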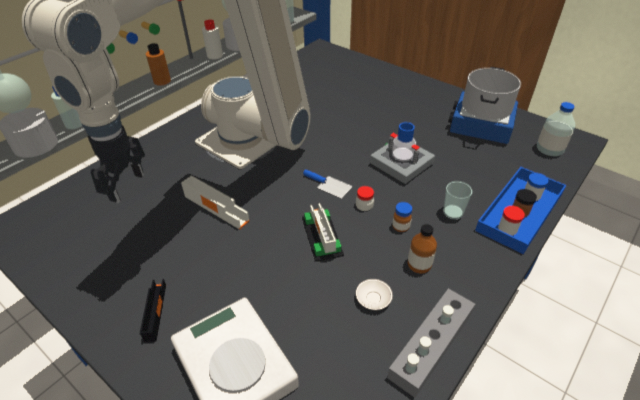

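View pics/a_top.png

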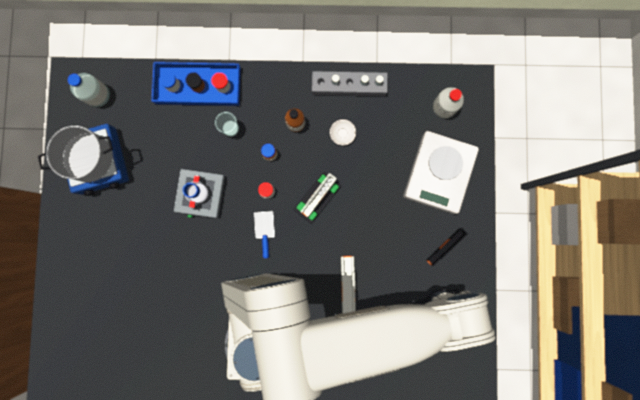

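View pics/a_wrist.png

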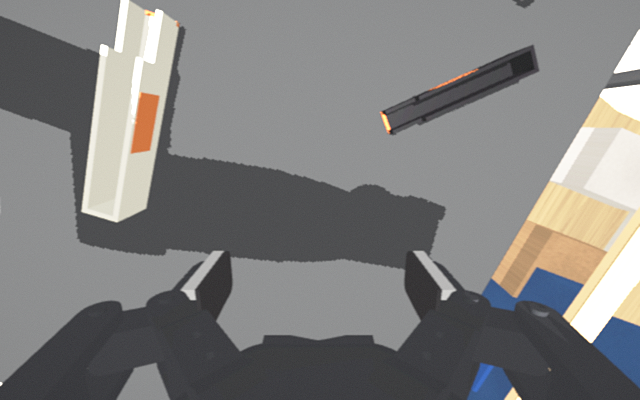

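Three chute-like things show up: the black one (scene 155,304), a white one lying on the bench (scene 215,200, larger) and a white one on the green supports (scene 323,228, holding slugs). The one on the green rest fits, being white, smaller and on the rest. I'll crop it to confirm and triangulate.

```bash
cat > h.py <<'E'
from workcell import manip
import cv2, numpy as np
def ray(p,uv):
    d=np.array([(uv[0]-p["cx"])/p["fx"],-(uv[1]-p["cy"])/p["fy"],-1.0]); P=np.array(p["pose"])
    d=P[:3,:3]@d; return P[:3,3],d/np.linalg.norm(d)
def atz(p,uv,z):
    o,d=ray(p,uv); return o+d*(z-o[2])/d[2]
def tri(rs):
    A=sum(np.eye(3)-np.outer(d,d) for o,d in rs); b=sum((np.eye(3)-np.outer(d,d))@o for o,d in rs)
    x=np.linalg.solve(A,b); return x,[float(np.linalg.norm((np.eye(3)-np.outer(d,d))@(x-o))) for o,d in rs]
def proj(p,X):
    P=np.array(p["pose"]); c=P[:3,:3].T@(np.array(X)-P[:3,3]); return np.array([p["cx"]+p["fx"]*c[0]/-c[2],p["cy"]-p["fy"]*c[1]/-c[2]])
E
python3 - <<'E'
from h import *
np.set_printoptions(precision=4,suppress=True)
S=manip.read_camera("scene");T=manip.read_camera("top")
def t(p,q):
    r=manip.tip_of(p,q);return [(np.array(d["uv"]),d["p"]) for d in r]
for q,z in [("jar_mouth",.15),("deck",0),("chute_mid",.05),("chute_lip",.034),("rest_top",.03),("tub",0),("bluecap",0),("amber",0),("beaker",0),("dish",0),("spatula",0)]:
    a=t(S,q);b=t(T,q)
    print(q)
    for u,p in a: print("  S",u,round(p,2),atz(S,u,z)[:2])
    for u,p in b: print("  T",u,round(p,2),atz(T,u,z)[:2])
def crop(p,c,r,f):
    im=p["img"][c[1]-r:c[1]+r,c[0]-r:c[0]+r]; return cv2.resize(im,None,fx=f,fy=f,interpolation=cv2.INTER_CUBIC)
a=crop(S,(323,228),36,5);b=crop(T,(319,197),36,5);c=crop(S,(404,148),36,5);d=crop(T,(198,192),36,5)
cv2.imwrite("pics/b.png",cv2.resize(np.vstack([np.hstack([a,b]),np.hstack([c,d])]),(600,600)))
E
```

```text
jar_mouth
  S [405.8 127.6] 0.74 [0.5142 0.2247]
  T [188.3 189.2] 0.79 [0.511  0.2355]
deck
  S [399.9 163.2] 0.77 [0.506 0.235]
  T [199.6 192.6] 0.75 [0.5146 0.2363]
  T [295.6 122.3] 0.57 [ 0.7722 -0.0949]
chute_mid
  S [153.5 307.9] 0.82 [ 0.3706 -0.6311]
  S [212.8 199. ] 0.61 [ 0.1991 -0.2963]
  S [324.7 228. ] 0.56 [ 0.5235 -0.1841]
  T [350.8 292.8] 0.94 [ 0.184  -0.2969]
  T [446.9 245.7] 0.69 [ 0.3476 -0.6175]
  T [316.8 198. ] 0.65 [ 0.4997 -0.1765]
chute_lip
  S [160.4 285.3] 0.79 [ 0.3178 -0.5762]
  S [246.6 225.1] 0.71 [ 0.3378 -0.299 ]
  S [314.3 208.9] 0.56 [ 0.4441 -0.1325]
  T [304.2 213.8] 0.84 [ 0.4459 -0.1343]
  T [349.7 252.5] 0.81 [ 0.3175 -0.2921]
  T [430.3 260.4] 0.6 [ 0.2968 -0.5653]
rest_top
  S [322.4 228.5] 0.92 [ 0.508  -0.1749]
  T [317.2 197.9] 0.57 [ 0.5018 -0.1776]
tub
  S [364.2 205.2] 0.92 [ 0.5285 -0.001 ]
  S [321.  228.1] 0.39 [ 0.4863 -0.1545]
  T [265.9 189.4] 0.52 [0.5306 0.0034]
bluecap
  S [397.6 225.2] 0.78 [ 0.6506 -0.0089]
  S [325.1 182.5] 0.65 [0.373  0.0066]
  T [270.  155.4] 0.56 [ 0.6516 -0.0074]
amber
  S [454.5 211.9] 0.45 [0.7523 0.141 ]
  T [229.3 127.9] 0.67 [0.7475 0.1402]
  T [297.6 123.5] 0.56 [ 0.768  -0.1021]
beaker
  S [454.8 211.6] 0.83 [0.7524 0.1427]
  T [229.  129.7] 0.73 [0.741  0.1411]
dish
  S [372.6 303. ] 0.6 [ 0.7436 -0.2713]
  S [363.3 204.5] 0.58 [ 0.5247 -0.0002]
  S [451.6 209.7] 0.34 [0.7413 0.144 ]
  T [341.6 134. ] 0.86 [ 0.7332 -0.2589]
spatula
  S [325.1 181.7] 0.95 [0.3706 0.0095]
  T [265.2 231.5] 0.94 [0.3831 0.0014]
```

View pics/b.png

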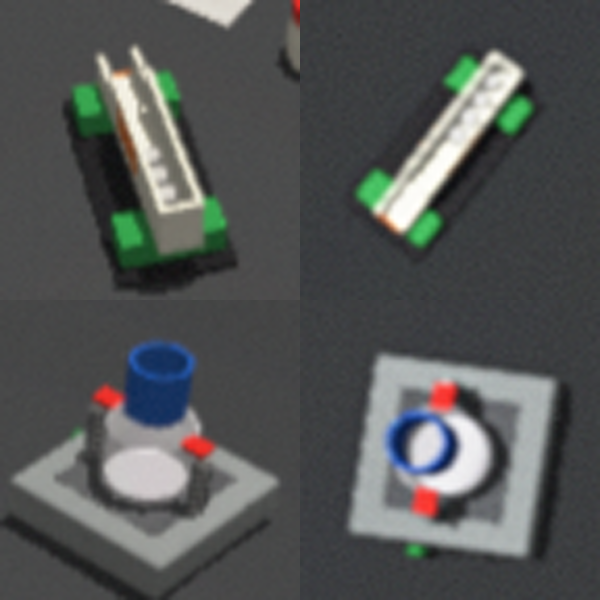

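The crop confirms it: the white chute lies on the green supports with four slugs in its far (closed) half, and its orange lip points to the lower left in the top view. The jar is at about (0.513, 0.232) with the deck yawed about −10°. I'll move above the jar now, turning the jaws along deck y to stay clear of the claws.

```bash
python3 -m creep '[{"dp":[0.016,0.038,0.02],"rot":[0,0,0.14],"gripper":0.085},{"dp":[0.033,0.078,0.04],"rot":[0,0,0.29],"gripper":0.085},{"dp":[0.05,0.118,0.06],"rot":[0,0,0.43],"gripper":0.085},{"dp":[0.068,0.16,0.07],"rot":[0,0,0.58],"gripper":0.085},{"dp":[0.085,0.2,0.08],"rot":[0,0,0.72],"gripper":0.085},{"dp":[0.103,0.242,0.08],"rot":[0,0,0.87],"gripper":0.085},{"dp":[0.12,0.282,0.08],"rot":[0,0,1.01],"gripper":0.085},{"dp":[0.138,0.324,0.08],"rot":[0,0,1.16],"gripper":0.085}]'
python3 -m creep '[{"dp":[0.018,0.042,0],"rot":[0,0,0.14],"gripper":0.085},{"dp":[0.036,0.084,0],"rot":[0,0,0.29],"gripper":0.085},{"dp":[0.054,0.126,0],"rot":[0,0,0.43],"gripper":0.085},{"dp":[0.072,0.168,0],"rot":[0,0,0.58],"gripper":0.085},{"dp":[0.09,0.21,0],"rot":[0,0,0.72],"gripper":0.085},{"dp":[0.108,0.25,0],"rot":[0,0,0.87],"gripper":0.085},{"dp":[0.126,0.29,0],"rot":[0,0,1.01],"gripper":0.085},{"dp":[0.14,0.33,0],"rot":[0,0,1.16],"gripper":0.085}]'
```

```text
time: 3.05
tool_pos: [0.3324, -0.189, 0.3116]
tcp_rot: [-90.0, -0.0, -92.6]
contact_force: [0.6, -0.4, 0.1]
opening: 0.998
time: 3.85
tool_pos: [0.473, 0.143, 0.3116]
tcp_rot: [-89.9, -0.1, -25.7]
contact_force: [0.7, -0.9, 0.3]
opening: 0.992
```

Run:
```python
from h import *
np.set_printoptions(precision=4,suppress=True)
W=manip.read_camera("wrist"); cv2.imwrite("pics/c.png",W["img"])
for q,z in [("jar_mouth",.15),("deck",0)]:
    for d in manip.tip_of(W,q): print(q,d["uv"],round(d["p"],2),atz(W,d["uv"],z))
```

```text
jar_mouth [406.4, 184.5] 0.79 [0.5082 0.23   0.15  ]
deck [377.7, 164.0] 0.94 [0.5059 0.2301 0.    ]
```

View pics/c.png

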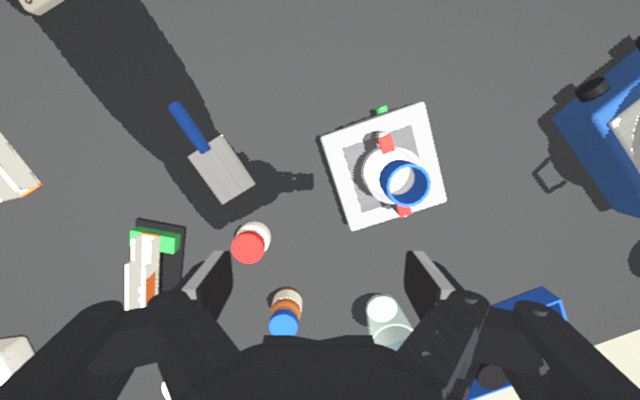

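Run:
```python
from h import *
np.set_printoptions(precision=4,suppress=True)
W=manip.read_camera("wrist"); 
c=[atz(W,u,.04)[:2] for u in [(320,137),(425,103),(447,203),(352,230)]]
print(np.array(c),np.mean(c,0))
for i in range(4):
    d=c[(i+1)%4]-c[i]; print(np.linalg.norm(d),np.degrees(np.arctan2(d[1],d[0])))
a=atz(W,(386,143),.096)[:2];b=atz(W,(403,211),.096)[:2];d=b-a;print(a,b,(a+b)/2,np.linalg.norm(d),np.degrees(np.arctan2(d[1],d[0])))
# blue rim
hsv=cv2.cvtColor(W["img"],cv2.COLOR_BGR2HSV); m=cv2.inRange(hsv,(100,120,60),(125,255,255)); m[:, :370]=0;m[:,440:]=0;m[:140]=0;m[225:]=0
ys,xs=np.nonzero(m);print(xs.min(),xs.max(),ys.min(),ys.max())
```

```text
[[0.4273 0.1673]
 [0.4489 0.314 ]
 [0.5946 0.2947]
 [0.5721 0.1512]] [0.5108 0.2318]
0.14826999535016921 81.63475307882506
0.14699197417162832 -7.534437419023492
0.1452261203016242 -98.91478520880395
0.14567583571865952 173.67328344847976
[0.4663 0.2365] [0.5553 0.2237] [0.5108 0.2301] 0.08988135932080313 -8.233574767069657
380 429 161 205
```

```bash
python3 -m creep '[{"dp":[0.016,0.038,0],"rot":[0,0,0.13],"gripper":0.085},{"dp":[0.03,0.07,0],"rot":[0,0,0.24],"gripper":0.085},{"dp":[0.038,0.088,-0.02],"rot":[0,0,0.309],"gripper":0.085},{"dp":[0.038,0.088,-0.06],"rot":[0,0,0.309],"gripper":0.085},{"dp":[0.038,0.088,-0.09],"rot":[0,0,0.309],"gripper":0.085},{"dp":[0.038,0.088,-0.11],"rot":[0,0,0.309],"gripper":0.085},{"dp":[0.038,0.088,-0.11],"rot":[0,0,0.309],"gripper":0.085}]'
python3 - <<'E'
from h import *
s=manip.read_state();print(s["tool_pos"],s["tcp_rot"])
W=manip.read_camera("wrist"); cv2.imwrite("pics/d.png",W["img"])
print([(d["uv"],d["p"],atz(W,d["uv"],.15)) for d in manip.tip_of(W,"jar_mouth")])
E
```

```text
time: 4.75
tool_pos: [0.509, 0.2281, 0.1989]
tcp_rot: [-90.1, 0.2, -8.5]
contact_force: [-0.0, 0.3, 0.7]
opening: 1.0
[0.50902833 0.22809237 0.19892939] [-90.11001615   0.23742255  -8.48034226]
[([323.1, 228.7], 0.64, array([0.51155552, 0.23046776, 0.15      ]))]
```

View pics/d.png

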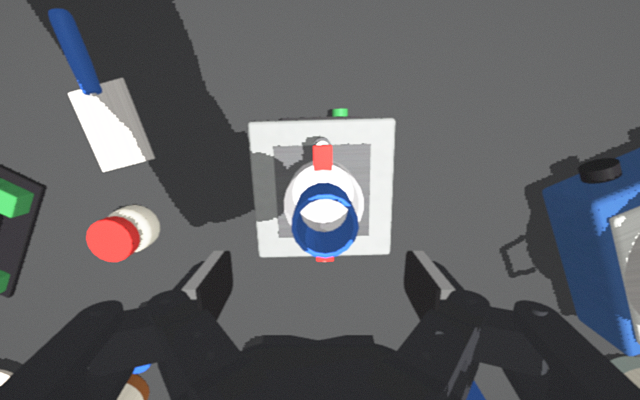

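```bash
python3 -m creep '[{"dp":[0.002,0.003,-0.03],"rot":[0,0,0],"gripper":0.085},{"dp":[0.002,0.003,-0.06],"rot":[0,0,0],"gripper":0.085},{"dp":[0.002,0.003,-0.08],"rot":[0,0,0],"gripper":0.085},{"dp":[0.002,0.003,-0.089],"rot":[0,0,0],"gripper":0.085},{"dp":[0.002,0.003,-0.089],"rot":[0,0,0],"gripper":0.085},{"dp":[0.002,0.003,-0.089],"rot":[0,0,0],"gripper":0.055}]'
python3 -m creep '[{"dp":[0,0,0],"rot":[0,0,0],"gripper":0.04},{"dp":[0,0,0],"rot":[0,0,0],"gripper":0.03},{"dp":[0,0,0],"rot":[0,0,0],"gripper":0.03},{"dp":[0,0,0],"rot":[0,0,0],"gripper":0.03},{"dp":[0,0,0],"rot":[0,0,0],"gripper":0.03}]'
python3 - <<'E'
from h import *
W=manip.read_camera("wrist"); cv2.imwrite("pics/e.png",W["img"])
E
```

```text
time: 5.45
tool_pos: [0.5134, 0.2319, 0.1147]
tcp_rot: [-89.9, -0.1, -8.5]
contact_force: [0.8, 0.0, 0.4]
opening: 0.851
time: 5.95
tool_pos: [0.5143, 0.232, 0.1167]
tcp_rot: [-89.9, -0.3, -8.5]
contact_force: [-1.4, -0.3, 9.2]
opening: 0.548
```

View pics/e.png

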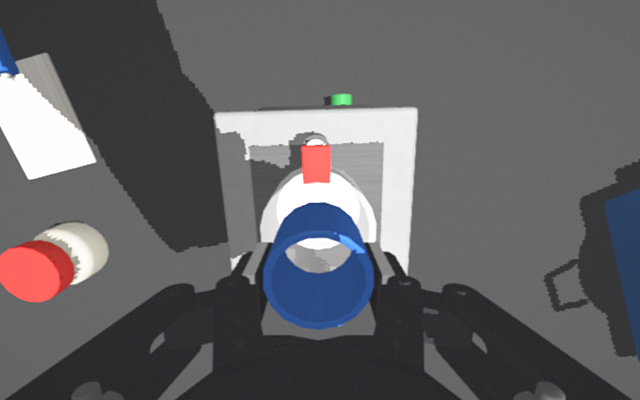

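The fingers are on the neck, with opening 0.548 ≈ 47 mm. The tool feels +9 N because the closing pads press down on the seated jar. I'll rise in small steps.

```bash
python3 -m creep '[{"dp":[0,0,0.001],"rot":[0,0,0],"gripper":0.03},{"dp":[0,0,0.001],"rot":[0,0,0],"gripper":0.03}]';python3 -m creep '[{"dp":[0,0,0.002],"rot":[0,0,0],"gripper":0.03},{"dp":[0,0,0.002],"rot":[0,0,0],"gripper":0.03}]'
```

```text
time: 6.2
tool_pos: [0.5143, 0.2319, 0.118]
tcp_rot: [-89.9, -0.3, -8.5]
contact_force: [1.5, 0.0, -5.4]
opening: 0.552
time: 6.4
tool_pos: [0.5142, 0.232, 0.1198]
tcp_rot: [-89.9, -0.3, -8.5]
contact_force: [2.1, 0.6, -7.6]
opening: 0.552
```

```bash
python3 -m creep '[{"dp":[0,0,0.0015],"rot":[0,0,0],"gripper":0.03},{"dp":[0,0,0.003],"rot":[0,0,0],"gripper":0.03},{"dp":[0,0,0.003],"rot":[0,0,0],"gripper":0.03}]'
```

```text
time: 6.7
tool_pos: [0.5142, 0.2319, 0.1225]
tcp_rot: [-89.9, -0.3, -8.5]
contact_force: [2.8, 1.1, -12.4]
opening: 0.554
```

```bash
python3 -m creep '[{"dp":[0,0,0.0002],"rot":[0,0,0],"gripper":0.03},{"dp":[0,0,0.0002],"rot":[0,0,0],"gripper":0.03},{"dp":[0,0,0.0002],"rot":[0,0,0],"gripper":0.03}]'; python3 -m creep '[{"dp":[0,0,0],"rot":[0,0,0],"gripper":0.03},{"dp":[0,0,0],"rot":[0,0,0],"gripper":0.03},{"dp":[0,0,0],"rot":[0,0,0],"gripper":0.03}]';  python3 -m creep '[{"dp":[0,0,0],"rot":[0,0,0],"gripper":0.03},{"dp":[0,0,0],"rot":[0,0,0],"gripper":0.03}]'
python3 - <<'E'
from h import *
s=manip.read_state();print(s["contact_force"])
p=manip.read_camera("scene"); im=p["img"][80:200,340:470];cv2.imwrite("pics/f.png",cv2.resize(im,None,fx=4,fy=4,interpolation=2))
E
```

```text
time: 7.0
tool_pos: [0.5142, 0.2319, 0.1226]
tcp_rot: [-89.9, -0.3, -8.5]
contact_force: [2.9, 0.7, -12.4]
opening: 0.55
time: 7.3
tool_pos: [0.5142, 0.2319, 0.1226]
tcp_rot: [-89.9, -0.3, -8.5]
contact_force: [3.2, 1.6, -11.5]
opening: 0.557
time: 7.5
tool_pos: [0.5142, 0.2319, 0.1226]
tcp_rot: [-89.9, -0.3, -8.5]
contact_force: [3.5, 0.7, -11.9]
opening: 0.554
[  3.51780362   0.6725294  -11.93728828]
```

View pics/f.png

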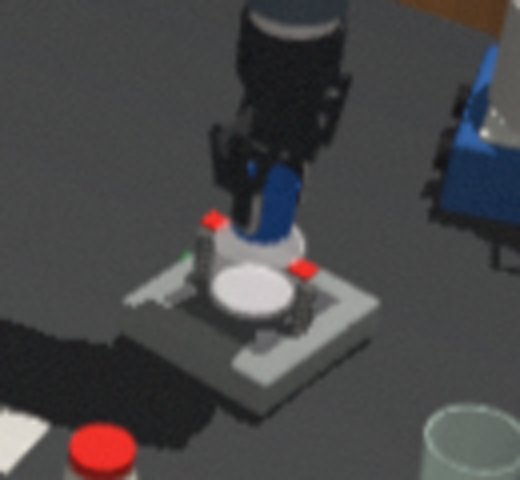

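The pull held at 11.5–12.4 N for 0.8 s, and the jar rose about 5.6 mm as expected. Now I'll lower it, release, and rise.

```bash
python3 -m creep '[{"dp":[0,0,-0.002],"rot":[0,0,0],"gripper":0.03},{"dp":[0,0,-0.004],"rot":[0,0,0],"gripper":0.03},{"dp":[0,0,-0.0052],"rot":[0,0,0],"gripper":0.03},{"dp":[0,0,-0.0052],"rot":[0,0,0],"gripper":0.03}]'; python3 -m creep '[{"dp":[0,0,-0.0005],"rot":[0,0,0],"gripper":0.06},{"dp":[0,0,0],"rot":[0,0,0],"gripper":0.085},{"dp":[0,0,0],"rot":[0,0,0],"gripper":0.085},{"dp":[0,0,0],"rot":[0,0,0],"gripper":0.085},{"dp":[0,0,0],"rot":[0,0,0],"gripper":0.085}]'
```

```text
time: 7.95
tool_pos: [0.5142, 0.2319, 0.1176]
tcp_rot: [-89.9, -0.3, -8.5]
contact_force: [0.0, -0.5, -5.5]
opening: 0.547
time: 8.45
tool_pos: [0.5143, 0.232, 0.1178]
tcp_rot: [-89.9, -0.3, -8.5]
contact_force: [0.2, 0.2, 0.4]
opening: 0.996
```

```bash
python3 -m creep '[{"dp":[0,0,0.03],"rot":[0,0,0],"gripper":0.085},{"dp":[0,0,0.07],"rot":[0,0,0],"gripper":0.085},{"dp":[0,0,0.115],"rot":[0,0,0],"gripper":0.085},{"dp":[0,-0.02,0.15],"rot":[0,0,-0.05],"gripper":0.085},{"dp":[-0.002,-0.06,0.17],"rot":[0,0,-0.14],"gripper":0.085},{"dp":[-0.004,-0.105,0.18],"rot":[0,0,-0.24],"gripper":0.085},{"dp":[-0.006,-0.15,0.18],"rot":[0,0,-0.34],"gripper":0.085},{"dp":[-0.008,-0.195,0.18],"rot":[0,0,-0.44],"gripper":0.085}]'; python3 -m creep '[{"dp":[0,-0.045,0],"rot":[0,0,-0.05],"gripper":0.085},{"dp":[0,-0.09,0],"rot":[0,0,-0.1],"gripper":0.085},{"dp":[-0.002,-0.135,0],"rot":[0,0,-0.12],"gripper":0.085},{"dp":[-0.003,-0.18,0],"rot":[0,0,-0.12],"gripper":0.085},{"dp":[-0.003,-0.2,0],"rot":[0,0,-0.12],"gripper":0.085},{"dp":[-0.003,-0.2,0],"rot":[0,0,-0.12],"gripper":0.085}]'
python3 - <<'E'
from h import *
np.set_printoptions(precision=4,suppress=True)
W=manip.read_camera("wrist"); cv2.imwrite("pics/g.png",W["img"])
for q,z in [("chute_mid",.05),("chute_lip",.034),("rest_top",.03),("slug_a_center",.041)]:
    for d in manip.tip_of(W,q): print(q,d["uv"],round(d["p"],2),atz(W,d["uv"],z))
E
```

```text
time: 9.25
tool_pos: [0.5061, 0.0355, 0.2984]
tcp_rot: [-89.9, -0.4, -33.9]
contact_force: [0.4, -0.3, 0.2]
opening: 0.997
time: 9.85
tool_pos: [0.5029, -0.1672, 0.2979]
tcp_rot: [-89.9, -0.3, -41.0]
contact_force: [0.0, 0.2, -0.4]
opening: 0.994
chute_mid [315.2, 186.0] 0.79 [ 0.5116 -0.1801  0.05  ]
chute_mid [84.4, 51.8] 0.77 [ 0.2027 -0.2821  0.05  ]
chute_mid [42.6, 283.3] 0.75 [ 0.3542 -0.5897  0.05  ]
chute_mid [312.7, 178.9] 0.51 [ 0.5019 -0.1762  0.05  ]
chute_lip [41.3, 230.7] 0.93 [ 0.2974 -0.5351  0.034 ]
chute_lip [164.8, 120.1] 0.67 [ 0.3137 -0.2754  0.034 ]
chute_lip [308.5, 125.0] 0.61 [ 0.4449 -0.134   0.034 ]
chute_lip [315.0, 202.7] 0.36 [ 0.5325 -0.1989  0.034 ]
rest_top [311.6, 177.8] 0.78 [ 0.5023 -0.179   0.03  ]
slug_a_center [319.1, 228.1] 0.49 [ 0.564  -0.2185  0.041 ]
```

View pics/g.png

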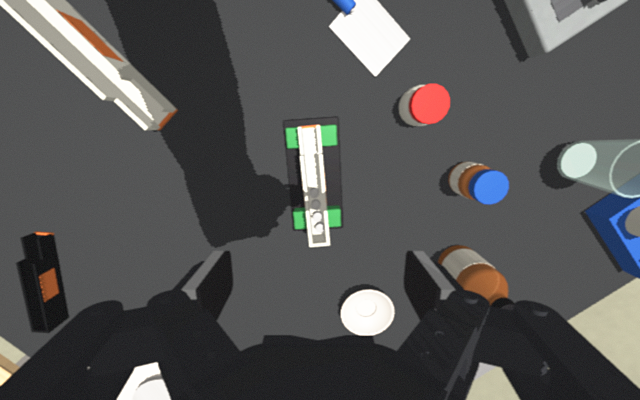

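Run:
```python
from h import *
W=manip.read_camera("wrist"); cv2.imwrite("pics/h.png",cv2.resize(W["img"][105:260,270:360],None,fx=5,fy=5,interpolation=2)[:,:])
import pickle
pickle.dump({k:W[k] for k in("fx","fy","cx","cy","pose")},open("w.pkl","wb"))
```

```text
(no output)
```

View pics/h.png

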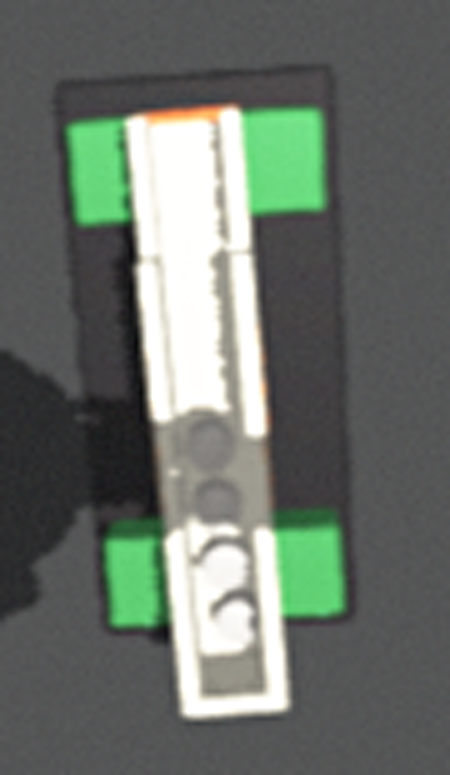

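Run:
```python
from h import *
import pickle
np.set_printoptions(precision=4,suppress=True)
W=pickle.load(open("w.pkl","rb"))
f=lambda l,z:np.array([atz(W,(270+u/5,105+v/5),z)[:2] for u,v in l])
F=f([(57,82),(330,68),(353,612),(105,632)],.008);A=f([(68,124),(325,108),(325,208),(78,224)],.03);B=f([(105,537),(342,524),(345,612),(110,628)],.03)
def yaw(a,b): d=a-b; return np.degrees(np.arctan2(d[1],d[0])),np.linalg.norm(d)
print("foot",F.mean(0),yaw(F[0]+F[1],F[2]+F[3]))
print("sup",A.mean(0),B.mean(0),(A.mean(0)+B.mean(0))/2,yaw(A.mean(0),B.mean(0)))
C=f([(182,716),(288,708)],.07);L=f([(128,117),(242,105)],.056)
print("chute end",C.mean(0),np.linalg.norm(C[0]-C[1]),"lip",L.mean(0),np.linalg.norm(L[0]-L[1]),(C.mean(0)+L.mean(0))/2,yaw(L.mean(0),C.mean(0)))
print(manip.read_state()["tool_pos"])
```

```text
foot [ 0.5062 -0.1771] (np.float64(142.65935553569352), np.float64(0.33410085094778985))
sup [ 0.4596 -0.1409] [ 0.5546 -0.2134] [ 0.5071 -0.1772] (np.float64(142.65657454097772), np.float64(0.11949492829318663))
chute end [ 0.5764 -0.2284] 0.029493181144444273 lip [ 0.4463 -0.1332] 0.029377760749886253 [ 0.5113 -0.1808] (np.float64(143.8089348550024), np.float64(0.16122163760316977))
[ 0.5031 -0.1634  0.2986]
```

```bash
python3 -m creep '[{"dp":[0.005,-0.015,-0.03],"rot":[0,0,0.07],"gripper":0.085},{"dp":[0.005,-0.015,-0.07],"rot":[0,0,0.07],"gripper":0.085},{"dp":[0.005,-0.015,-0.11],"rot":[0,0,0.07],"gripper":0.085},{"dp":[0.005,-0.015,-0.15],"rot":[0,0,0.07],"gripper":0.085},{"dp":[0.005,-0.015,-0.17],"rot":[0,0,0.07],"gripper":0.085},{"dp":[0.005,-0.015,-0.17],"rot":[0,0,0.07],"gripper":0.085},{"dp":[0.005,-0.015,-0.17],"rot":[0,0,0.07],"gripper":0.085}]'
python3 - <<'E'
from h import *
np.set_printoptions(precision=4,suppress=True)
W=manip.read_camera("wrist"); cv2.imwrite("pics/i.png",W["img"])
s=manip.read_state();print(s["tool_pos"],s["tcp_rot"])
x=s["tool_pos"]
for q,z in [("chute_mid",.05),("chute_lip",.034),("rest_top",.03)]:
    for d in manip.tip_of(W,q): print(q,d["uv"],round(d["p"],2),atz(W,d["uv"],z))
import pickle
pickle.dump({k:W[k] for k in("fx","fy","cx","cy","pose")},open("w.pkl","wb"))
E
```

```text
time: 10.85
tool_pos: [0.5085, -0.1778, 0.1294]
tcp_rot: [-89.8, -0.4, -36.6]
contact_force: [0.2, -0.1, 0.6]
opening: 0.995
[ 0.5089 -0.1782  0.1301] [-89.8321  -0.5044 -36.6086]
chute_mid [314.8, 215.2] 0.81 [ 0.5091 -0.1821  0.05  ]
chute_lip [70.9, 84.8] 0.73 [ 0.3192 -0.2716  0.034 ]
chute_lip [314.8, 113.3] 0.65 [ 0.4462 -0.1352  0.034 ]
```

View pics/i.png

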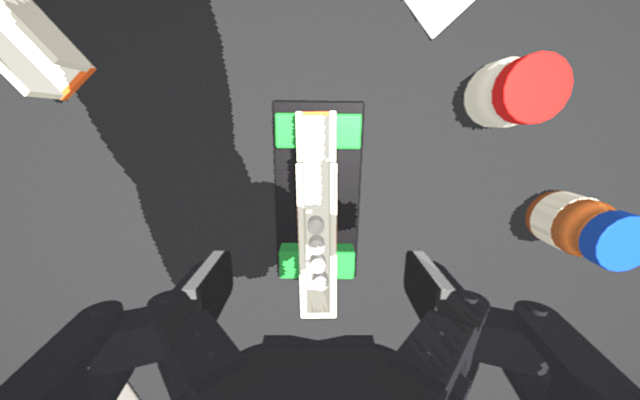

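```bash
python3 -m creep '[{"dp":[0,-0.002,-0.03],"rot":[0,0,0],"gripper":0.085},{"dp":[0,-0.002,-0.06],"rot":[0,0,0],"gripper":0.085},{"dp":[0,-0.002,-0.085],"rot":[0,0,0],"gripper":0.085},{"dp":[0,-0.002,-0.1],"rot":[0,0,0],"gripper":0.085},{"dp":[0,-0.002,-0.102],"rot":[0,0,0],"gripper":0.085},{"dp":[0,-0.002,-0.102],"rot":[0,0,0],"gripper":0.06},{"dp":[0,-0.002,-0.102],"rot":[0,0,0],"gripper":0.05},{"dp":[0,-0.002,-0.102],"rot":[0,0,0],"gripper":0.04}]'
python3 -m creep '[{"dp":[0,0,0],"rot":[0,0,0],"gripper":0.035},{"dp":[0,0,0],"rot":[0,0,0],"gripper":0.03},{"dp":[0,0,0],"rot":[0,0,0],"gripper":0.02},{"dp":[0,0,0],"rot":[0,0,0],"gripper":0.015},{"dp":[0,0,0],"rot":[0,0,0],"gripper":0.015}]'
```

```text
time: 11.85
tool_pos: [0.5096, -0.1809, 0.0293]
tcp_rot: [-89.8, -0.7, -36.6]
contact_force: [-0.7, 0.6, -0.4]
opening: 0.507
time: 12.35
tool_pos: [0.51, -0.181, 0.03]
tcp_rot: [-89.8, -0.7, -36.6]
contact_force: [0.2, 1.4, 5.8]
opening: 0.32
```

```bash
python3 -m creep '[{"dp":[0,0,0.01],"rot":[0,0,0],"gripper":0.015},{"dp":[0,0,0.03],"rot":[0,0,0],"gripper":0.015},{"dp":[0,0,0.06],"rot":[0,0,0],"gripper":0.015},{"dp":[0,0,0.1],"rot":[0,0,0],"gripper":0.015},{"dp":[0,0,0.14],"rot":[0,0,0],"gripper":0.015},{"dp":[0,0,0.18],"rot":[0,0,0],"gripper":0.015},{"dp":[0,0,0.2],"rot":[0,0,0],"gripper":0.015},{"dp":[0,0,0.2],"rot":[0,0,0],"gripper":0.015}]'
python3 - <<'E'
from h import *
np.set_printoptions(precision=4,suppress=True)
W=manip.read_camera("wrist"); cv2.imwrite("pics/j.png",W["img"])
s=manip.read_state();print(s["tool_pos"],s["tcp_rot"],s["contact_force"],s["wrist_torque"],s["qpos"])
for q,z in [("chute_mid",.25),("chute_lip",.234),("rest_top",.03)]:
    for d in manip.tip_of(W,q): print(q,d["uv"],round(d["p"],2),atz(W,d["uv"],z))
E
```

```text
time: 13.15
tool_pos: [0.5108, -0.1815, 0.2335]
tcp_rot: [-89.8, -1.0, -36.6]
contact_force: [-0.2, -1.1, -3.4]
opening: 0.323
[ 0.5102 -0.1811  0.2312] [-89.777   -0.8613 -36.6262] [-0.3818  0.3953 -3.3082] [ 0.0652  0.032  -0.026 ] [-28.4829  13.3759  -0.7523  74.9875   0.0988   8.1423]
chute_mid [319.7, 273.7] 0.67 [ 0.5121 -0.1823  0.25  ]
chute_lip [314.9, 97.1] 0.77 [ 0.4457 -0.1356  0.234 ]
chute_lip [142.6, 90.3] 0.73 [ 0.3969 -0.1964  0.234 ]
```

View pics/j.png

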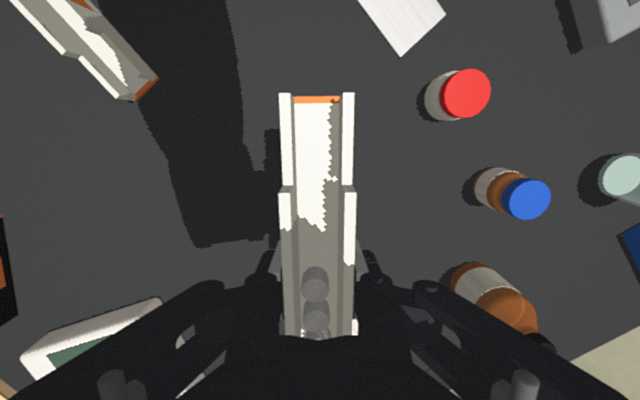

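```bash
cat > plan.py <<'E'
from h import *
from scipy.spatial.transform import Rotation as Ro
np.set_printoptions(precision=4,suppress=True)
def tgt(th,A=200,back=.008,up=.001,J=(.512,.2315),lx=.079,lz=.004,rim=.15):
    t=np.radians(th);a=np.radians(A);d=np.array([np.cos(a),np.sin(a),0]);z=np.array([0,0,1.])
    x=np.cos(t)*d-np.sin(t)*z;n=np.sin(t)*d+np.cos(t)*z
    lip=np.array([*J,rim])-back*d+up*z
    # tool axes: x=-chute x, y=-n, z
    R=np.column_stack([-x,-n,np.cross(-x,-n)])
    return lip-lx*x-lz*n,R
def delta(P,R):
    s=manip.read_state();Rc=Ro.from_euler("xyz",s["tcp_rot"],degrees=True)
    rv=(Ro.from_matrix(R)*Rc.inv()).as_rotvec()
    return P-s["tool_pos"],rv
E
python3 - <<'E'
from plan import *
for th,up in [(0,.08),(5,.03),(10,.001),(50,.001)]:
    P,R=tgt(th,up=up); print(th,P,*delta(P,R), Ro.from_matrix(R).as_euler("xyz",degrees=True))
E
```

```text
0 [0.5938 0.2613 0.226 ] [ 0.0844  0.4419 -0.0025] [-0.0018  0.011   0.9884] [-90.   0.  20.]
5 [0.5938 0.2613 0.1829] [ 0.0845  0.442  -0.0456] [-0.0149 -0.079   0.9877] [-90.  -5.  20.]
10 [0.5933 0.2611 0.1608] [ 0.0839  0.4418 -0.0677] [-0.0281 -0.169   0.9858] [-90. -10.  20.]
50 [0.5701 0.2527 0.2089] [ 0.0608  0.4333 -0.0196] [-0.1328 -0.8867  0.9229] [-90. -50.  20.]
```

```bash
python3 -m creep '[{"dp":[0.003,0.012,0.01],"rot":[0,0.002,0.03],"gripper":0.015},{"dp":[0.008,0.036,0.02],"rot":[0,0.004,0.09],"gripper":0.015},{"dp":[0.014,0.07,0.02],"rot":[0,0.006,0.17],"gripper":0.015},{"dp":[0.02,0.108,0.02],"rot":[0,0.008,0.25],"gripper":0.015},{"dp":[0.027,0.146,0.02],"rot":[0,0.01,0.33],"gripper":0.015},{"dp":[0.034,0.184,0.02],"rot":[0,0.01,0.42],"gripper":0.015},{"dp":[0.042,0.222,0.02],"rot":[0,0.01,0.5],"gripper":0.015},{"dp":[0.05,0.26,0.02],"rot":[0,0.01,0.59],"gripper":0.015}]'
python3 - <<'E'
from plan import *
P,R=tgt(0,up=.08);print(*delta(P,R))
E
```

```text
time: 14.15
tool_pos: [0.559, 0.0818, 0.2483]
tcp_rot: [-90.0, 0.0, -2.5]
contact_force: [-0.5, 0.4, -2.7]
opening: 0.321
[ 0.0348  0.1795 -0.0223] [ 0.0001 -0.0004  0.3932]
```

```bash
python3 -m creep '[{"dp":[0.008,0.035,0],"rot":[0,0,0.08],"gripper":0.015},{"dp":[0.015,0.07,0],"rot":[0,0,0.16],"gripper":0.015},{"dp":[0.022,0.105,0],"rot":[0,0,0.24],"gripper":0.015},{"dp":[0.028,0.14,-0.005],"rot":[0,0,0.31],"gripper":0.015},{"dp":[0.033,0.165,-0.015],"rot":[0,0,0.37],"gripper":0.015},{"dp":[0.035,0.177,-0.022],"rot":[0,0,0.393],"gripper":0.015},{"dp":[0.035,0.18,-0.022],"rot":[0,0,0.393],"gripper":0.015},{"dp":[0.035,0.18,-0.022],"rot":[0,0,0.393],"gripper":0.015}]'
python3 - <<'E'
from plan import *
S=manip.read_camera("scene");W=manip.read_camera("wrist");cv2.imwrite("pics/k.png",W["img"])
im=S["img"][60:200,340:540];cv2.imwrite("pics/ks.png",cv2.resize(im,None,fx=4,fy=4,interpolation=2))
P,R=tgt(10,up=.02);print(*delta(P,R),manip.read_state()["tcp_rot"],manip.read_state()["qpos"])
r=[]
for q in ["chute_lip","jar_mouth"]:
    for p,n in ((W,"W"),(S,"S")):
        for d in manip.tip_of(p,q): print(q,n,d["uv"],d["p"],atz(p,d["uv"],.15 if q[0]=="j" else manip.read_state()["tool_pos"][2]+.004))
E
```

```text
time: 14.95
tool_pos: [0.5936, 0.2618, 0.226]
tcp_rot: [-90.0, 0.1, 20.0]
contact_force: [0.3, -0.6, -1.3]
opening: 0.323
[-0.0007  0.0002 -0.0471] [ 0.0599 -0.164   0.0016] [-90.017    0.0034  19.9084] [16.3176 24.8303 15.6096 80.7817 -0.0172 -3.5908]
chute_lip W [314.0, 99.7] 0.79 [0.5203 0.232  0.231 ]
chute_lip S [247.4, 222.7] 0.94 [ 0.4858 -0.4103  0.231 ]
chute_lip S [453.5, 208.8] 0.74 [ 0.8198 -0.0884  0.231 ]
chute_lip S [411.2, 104.7] 0.68 [0.5193 0.2281 0.231 ]
chute_lip S [159.0, 284.8] 0.58 [ 0.4707 -0.6368  0.231 ]
chute_lip S [322.3, 228.2] 0.4 [ 0.6254 -0.3201  0.231 ]
jar_mouth W [318.5, 95.6] 0.94 [0.511  0.2309 0.15  ]
jar_mouth S [406.9, 128.0] 0.7 [0.5179 0.225  0.15  ]
```

View pics/k.png

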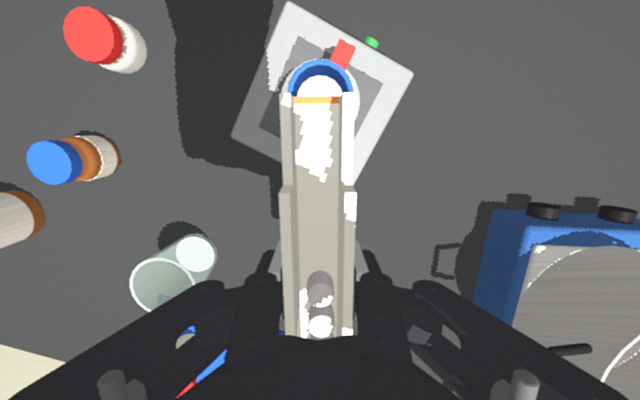

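View pics/ks.png

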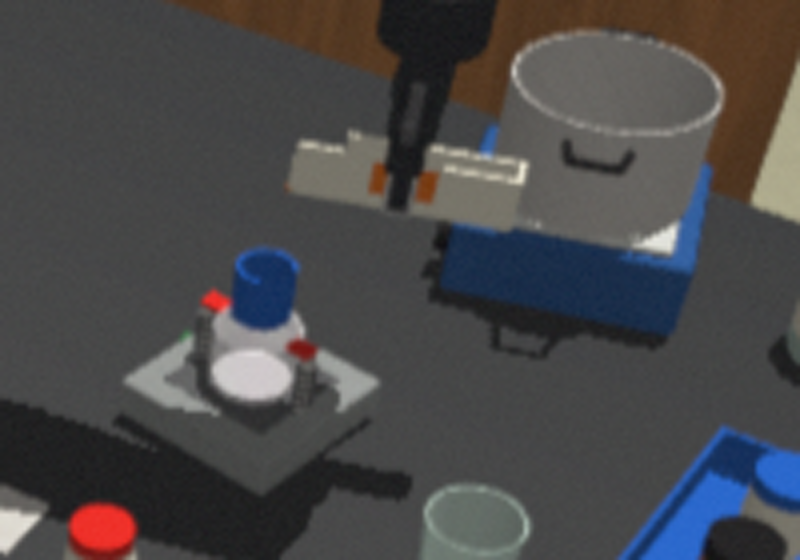

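Run:
```python
from plan import *
for u in (.03,.003):
  P,R=tgt(8,up=u,J=(.5115,.231));print(*delta(P,R))
```

```text
[-0.0011 -0.0002 -0.0399] [ 0.0476 -0.1309  0.0016]
[-0.0011 -0.0002 -0.0669] [ 0.0476 -0.1309  0.0016]
```

```bash
python3 -m creep '[{"dp":[-0.001,0,-0.01],"rot":[0.01,-0.03,0],"gripper":0.015},{"dp":[-0.001,0,-0.025],"rot":[0.024,-0.065,0],"gripper":0.015},{"dp":[-0.001,0,-0.04],"rot":[0.036,-0.1,0],"gripper":0.015},{"dp":[-0.001,0,-0.053],"rot":[0.048,-0.131,0],"gripper":0.015},{"dp":[-0.001,0,-0.063],"rot":[0.048,-0.131,0],"gripper":0.015},{"dp":[-0.001,0,-0.067],"rot":[0.048,-0.131,0],"gripper":0.015},{"dp":[-0.001,0,-0.067],"rot":[0.048,-0.131,0],"gripper":0.015}]'
python3 - <<'E'
from plan import *
S=manip.read_camera("scene");W=manip.read_camera("wrist")
im=S["img"][70:170,350:490];a=cv2.resize(im,(560,400),interpolation=2)
b=cv2.resize(W["img"][40:170,220:400],(554,400),interpolation=2);cv2.imwrite("pics/l.png",cv2.resize(np.hstack([a,b]),(800,287)))
for th in (8,17,26,35,44,52):
  P,R=tgt(th,up=.002,J=(.5115,.231));print(th,*delta(P,R))
E
```

```text
time: 15.95
tool_pos: [0.5933, 0.2607, 0.1597]
tcp_rot: [-90.0, -8.0, 19.9]
contact_force: [-0.6, -1.0, -2.0]
opening: 0.324
8 [-0.0007 -0.0003 -0.0013] [-0.0005  0.0004  0.0018]
17 [-0.0027 -0.001   0.0109] [ 0.053  -0.1472  0.0018]
26 [-0.0064 -0.0023  0.0227] [ 0.1066 -0.2949  0.0018]
35 [-0.0118 -0.0043  0.0337] [ 0.1602 -0.4425  0.0017]
44 [-0.0188 -0.0068  0.0436] [ 0.2138 -0.5902  0.0017]
52 [-0.0261 -0.0095  0.0514] [ 0.2615 -0.7214  0.0016]
```

View pics/l.png

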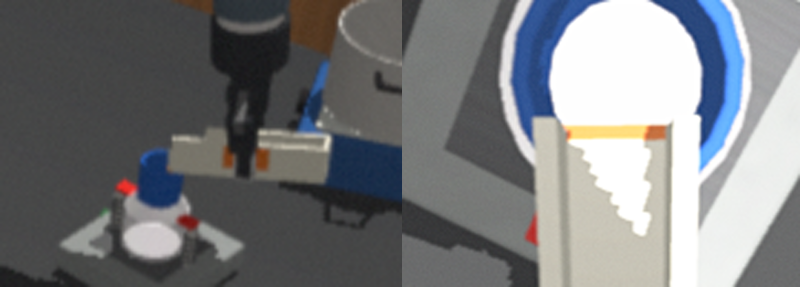

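```bash
python3 -m creep '[{"dp":[-0.004,-0.0015,0.014],"rot":[0.053,-0.147,0],"gripper":0.015},{"dp":[-0.008,-0.003,0.025],"rot":[0.107,-0.295,0],"gripper":0.015},{"dp":[-0.0135,-0.005,0.035],"rot":[0.16,-0.442,0],"gripper":0.015},{"dp":[-0.02,-0.0075,0.045],"rot":[0.214,-0.59,0],"gripper":0.015},{"dp":[-0.028,-0.01,0.053],"rot":[0.2615,-0.721,0],"gripper":0.015},{"dp":[-0.028,-0.01,0.053],"rot":[0.2615,-0.721,0],"gripper":0.015},{"dp":[-0.028,-0.01,0.053],"rot":[0.2615,-0.721,0],"gripper":0.015},{"dp":[-0.028,-0.01,0.053],"rot":[0.2615,-0.721,0],"gripper":0.015}]'
python3 - <<'E'
from plan import *
S=manip.read_camera("scene");W=manip.read_camera("wrist")
a=cv2.resize(S["img"][70:190,340:508],(560,400),interpolation=2)
b=cv2.resize(W["img"],(640,400));cv2.imwrite("pics/m.png",cv2.resize(np.hstack([a,b]),(800,267)));cv2.imwrite("pics/mw.png",W["img"])
E
```

```text
time: 16.85
tool_pos: [0.5666, 0.2511, 0.2143]
tcp_rot: [-89.9, -52.0, 19.9]
contact_force: [0.1, -0.2, -0.7]
opening: 0.323
```

View pics/m.png

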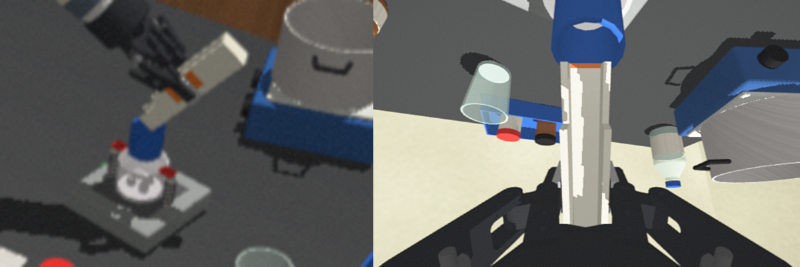

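View pics/mw.png

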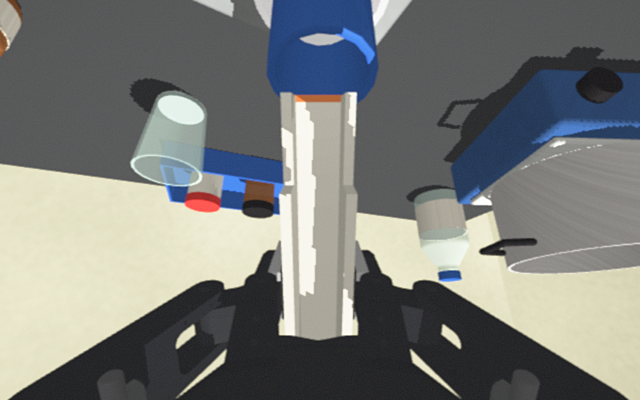

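```bash
python3 -m creep '[{"dp":[0,0,0],"rot":[0,0,0],"gripper":0.015},{"dp":[0,0,0],"rot":[0,0,0],"gripper":0.015},{"dp":[0,0,0],"rot":[0,0,0],"gripper":0.015}]'
python3 - <<'E'
from plan import *
S=manip.read_camera("scene")
for d in manip.tip_of(S,"slug_a_center"): print(d["uv"],d["p"])
cv2.imwrite("pics/n.png",cv2.resize(S["img"][120:180,370:440],None,fx=8,fy=8,interpolation=2))
E
```

```text
time: 17.25
tool_pos: [0.5676, 0.2514, 0.2146]
tcp_rot: [-89.9, -52.0, 19.9]
contact_force: [0.2, -0.0, -1.0]
opening: 0.32
```

View pics/n.png

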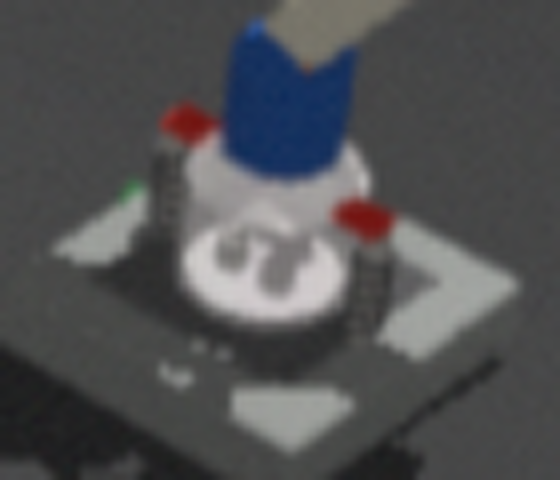

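```bash
python3 - <<'E'
from plan import *
for th,u in ((40,.03),(0,.08)):
  P,R=tgt(th,up=u,J=(.5115,.231));print(*delta(P,R))
E
python3 -m creep '[{"dp":[0.002,0.001,0.01],"rot":[0,0,0],"gripper":0.015},{"dp":[0.005,0.002,0.025],"rot":[-0.03,0.09,0],"gripper":0.015},{"dp":[0.01,0.004,0.035],"rot":[-0.07,0.2,0],"gripper":0.015},{"dp":[0.014,0.005,0.035],"rot":[-0.12,0.33,0],"gripper":0.015},{"dp":[0.018,0.007,0.03],"rot":[-0.17,0.47,0],"gripper":0.015},{"dp":[0.022,0.009,0.025],"rot":[-0.22,0.6,0],"gripper":0.015},{"dp":[0.026,0.01,0.02],"rot":[-0.265,0.73,0],"gripper":0.015},{"dp":[0.026,0.01,0.02],"rot":[-0.31,0.852,0],"gripper":0.015}]'
python3 -m creep '[{"dp":[0,0,0.02],"rot":[0,0,0],"gripper":0.015},{"dp":[0,0,0.02],"rot":[0,0,0],"gripper":0.015}]'
python3 - <<'E'
from plan import *
S=manip.read_camera("scene");W=manip.read_camera("wrist")
print(manip.read_state()["tcp_rot"],manip.read_state()["contact_force"])
a=cv2.resize(S["img"][80:180,360:460],(400,400),interpolation=2)
b=cv2.resize(W["img"],(640,400));cv2.imwrite("pics/o.png",np.hstack([a,b[:,200:560]]))
E
```

```text
[0.011  0.004  0.0133] [-0.0719  0.1964  0.0014]
[0.026  0.0094 0.0116] [-0.3102  0.8526  0.0015]
time: 18.15
tool_pos: [0.5939, 0.2615, 0.2345]
tcp_rot: [-90.0, 0.2, 19.9]
contact_force: [1.2, -0.5, -1.6]
opening: 0.319
time: 18.35
tool_pos: [0.5958, 0.2619, 0.2544]
tcp_rot: [-90.0, 0.2, 19.9]
contact_force: [-0.7, 0.2, -1.4]
opening: 0.321
[-90.0459   0.1597  19.9262] [-0.2061 -1.3546 -1.7019]
```

View pics/o.png

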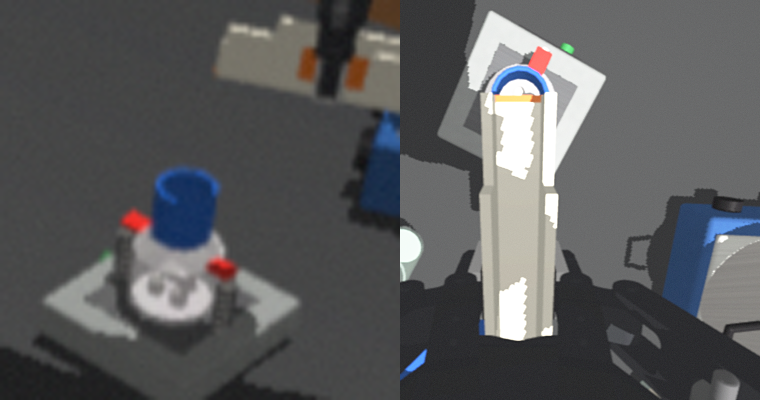

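```bash
python3 -m creep '[{"dp":[-0.004,-0.02,0],"rot":[0,0,-0.04],"gripper":0.015},{"dp":[-0.01,-0.055,0],"rot":[0,0,-0.12],"gripper":0.015},{"dp":[-0.018,-0.095,0],"rot":[0,0,-0.21],"gripper":0.015},{"dp":[-0.026,-0.135,0],"rot":[0,0,-0.3],"gripper":0.015},{"dp":[-0.034,-0.175,0],"rot":[0,0,-0.39],"gripper":0.015},{"dp":[-0.042,-0.215,0],"rot":[0,0,-0.48],"gripper":0.015},{"dp":[-0.05,-0.255,0],"rot":[0,0,-0.57],"gripper":0.015},{"dp":[-0.058,-0.295,0],"rot":[0,0,-0.66],"gripper":0.015}]'
python3 - <<'E'
from plan import *
s=manip.read_state();print(delta(np.array([.51,-.181,.13]),Ro.from_euler("xyz",[-90,0,-36.6],degrees=True).as_matrix()))
E
```

```text
time: 19.25
tool_pos: [0.5344, -0.0346, 0.2546]
tcp_rot: [-90.0, 0.0, -18.1]
contact_force: [0.5, -0.2, -1.1]
opening: 0.326
(array([-0.0244, -0.1464, -0.1246]), array([ 0.0002, -0.0007, -0.3231]))
```

```bash
python3 -m creep '[{"dp":[-0.006,-0.038,0],"rot":[0,0,-0.08],"gripper":0.015},{"dp":[-0.012,-0.075,0],"rot":[0,0,-0.16],"gripper":0.015},{"dp":[-0.018,-0.11,-0.01],"rot":[0,0,-0.24],"gripper":0.015},{"dp":[-0.023,-0.135,-0.035],"rot":[0,0,-0.3],"gripper":0.015},{"dp":[-0.0245,-0.146,-0.07],"rot":[0,0,-0.323],"gripper":0.015},{"dp":[-0.0245,-0.1465,-0.1],"rot":[0,0,-0.323],"gripper":0.015},{"dp":[-0.0245,-0.1465,-0.125],"rot":[0,0,-0.323],"gripper":0.015},{"dp":[-0.0245,-0.1465,-0.125],"rot":[0,0,-0.323],"gripper":0.015}]'
python3 - <<'E'
from plan import *
T=manip.read_camera("top");S=manip.read_camera("scene");W=manip.read_camera("wrist")
s=manip.read_state();print(s["tool_pos"],s["tcp_rot"],delta(np.array([.51,-.181,.032]),Ro.from_euler("xyz",[-90,-.7,-36.6],degrees=True).as_matrix()))
c=lambda p,x,y,r:cv2.resize(p["img"][y-r:y+r,x-r:x+r],(400,400),interpolation=2)
cv2.imwrite("pics/p.png",np.hstack([c(S,405,150,30),c(T,196,192,25)]))
cv2.imwrite("pics/pw.png",W["img"]);cv2.imwrite("pics/ps.png",c(S,325,210,60))
E
```

```text
time: 20.05
tool_pos: [0.5072, -0.1799, 0.1271]
tcp_rot: [-90.1, 0.3, -36.6]
contact_force: [-1.3, 0.2, -0.1]
opening: 0.319
[ 0.51   -0.181   0.1312] [-90.0108  -0.1031 -36.577 ] (array([-0.    , -0.    , -0.0992]), array([-0.0061, -0.0085, -0.0004]))
```

View pics/p.png

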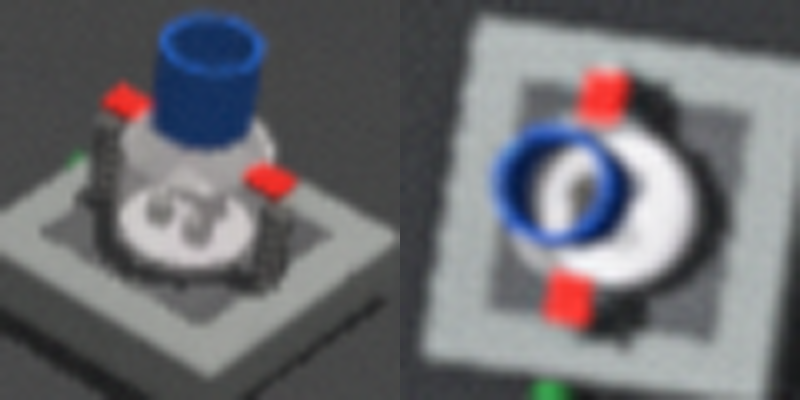

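View pics/pw.png

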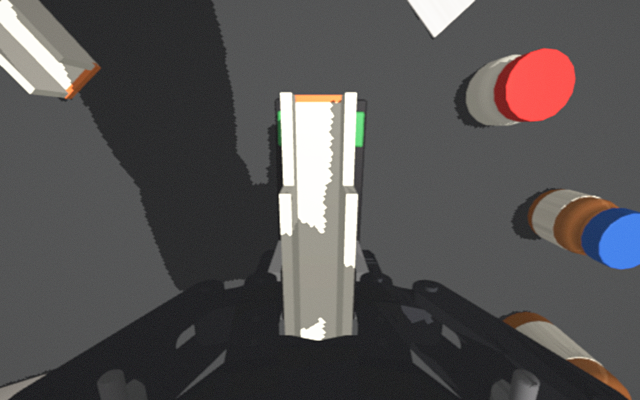

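View pics/ps.png

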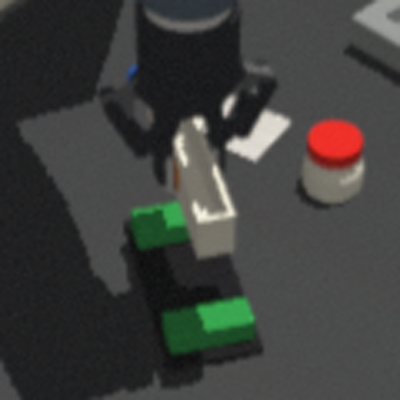

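```bash
python3 -m creep '[{"dp":[0,0,-0.03],"rot":[0,-0.005,0],"gripper":0.015},{"dp":[0,0,-0.06],"rot":[-0.005,-0.008,0],"gripper":0.015},{"dp":[0,0,-0.08],"rot":[-0.005,-0.008,0],"gripper":0.015},{"dp":[0,0,-0.092],"rot":[-0.005,-0.008,0],"gripper":0.015},{"dp":[0,0,-0.097],"rot":[-0.005,-0.008,0],"gripper":0.015},{"dp":[0,0,-0.097],"rot":[-0.005,-0.008,0],"gripper":0.015},{"dp":[0,0,-0.097],"rot":[-0.005,-0.008,0],"gripper":0.015}]'
python3 -m creep '[{"dp":[0,0,-0.002],"rot":[0,0,0],"gripper":0.015},{"dp":[0,0,-0.002],"rot":[0,0,0],"gripper":0.015},{"dp":[0,0,-0.002],"rot":[0,0,0],"gripper":0.015}]'
```

```text
time: 20.9
tool_pos: [0.5107, -0.1813, 0.0354]
tcp_rot: [-90.0, -0.7, -36.6]
contact_force: [0.6, 0.2, -1.4]
opening: 0.322
time: 21.2
tool_pos: [0.5109, -0.1814, 0.0338]
tcp_rot: [-89.9, -0.8, -36.6]
contact_force: [0.4, 0.3, -1.5]
opening: 0.317
```

```bash
python3 -m creep '[{"dp":[-0.001,0,-0.002],"rot":[0,0,0],"gripper":0.015},{"dp":[-0.001,0,-0.002],"rot":[0,0,0],"gripper":0.015},{"dp":[-0.001,0,-0.002],"rot":[0,0,0],"gripper":0.015}]'
python3 -m creep '[{"dp":[0,0,-0.002],"rot":[0,0,0],"gripper":0.015},{"dp":[0,0,-0.002],"rot":[0,0,0],"gripper":0.015},{"dp":[0,0,-0.002],"rot":[0,0,0],"gripper":0.015}]'
```

```text
time: 21.5
tool_pos: [0.5098, -0.1814, 0.0317]
tcp_rot: [-89.9, -0.8, -36.6]
contact_force: [-0.8, -0.7, -1.6]
opening: 0.318
time: 21.8
tool_pos: [0.51, -0.1815, 0.03]
tcp_rot: [-89.9, -0.8, -36.6]
contact_force: [-1.5, 1.4, 3.7]
opening: 0.318
```

```bash
python3 -m creep '[{"dp":[0,0,0],"rot":[0,0,0],"gripper":0.03},{"dp":[0,0,0],"rot":[0,0,0],"gripper":0.04},{"dp":[0,0,0],"rot":[0,0,0],"gripper":0.06},{"dp":[0,0,0],"rot":[0,0,0],"gripper":0.085},{"dp":[0,0,0],"rot":[0,0,0],"gripper":0.085},{"dp":[0,0,0],"rot":[0,0,0],"gripper":0.085}]'
python3 -m creep '[{"dp":[0,0,0.02],"rot":[0,0,0],"gripper":0.085},{"dp":[0,0,0.05],"rot":[0,0,0],"gripper":0.085},{"dp":[0,0,0.09],"rot":[0,0,0],"gripper":0.085},{"dp":[0,0,0.13],"rot":[0,0,0],"gripper":0.085},{"dp":[0,0,0.17],"rot":[0,0,0],"gripper":0.085},{"dp":[0,0,0.2],"rot":[0,0,0],"gripper":0.085},{"dp":[0,0,0.2],"rot":[0,0,0],"gripper":0.085},{"dp":[0,0,0.2],"rot":[0,0,0],"gripper":0.085}]'
python3 - <<'E'
from h import *
import pickle
W=manip.read_camera("wrist");S=manip.read_camera("scene")
for q in ("chute_mid","rest_top","chute_lip"):
    print(q,[atz(W,d["uv"],{"chute_mid":.05,"rest_top":.03,"chute_lip":.034}[q]) for d in manip.tip_of(W,q)])
pickle.dump({k:W[k] for k in("fx","fy","cx","cy","pose")},open("w.pkl","wb"))
cv2.imwrite("pics/q.png",cv2.resize(W["img"][125:275,270:370],(500,750),interpolation=2)[:600]);cv2.imwrite("pics/q2.png",cv2.resize(W["img"][100:290,265:375],None,fx=3,fy=3,interpolation=2))
cv2.imwrite("pics/qs.png",cv2.resize(S["img"][190:260,290:360],(500,500),interpolation=2))
E
```

```text
time: 22.4
tool_pos: [0.51, -0.1815, 0.0299]
tcp_rot: [-89.9, -0.8, -36.6]
contact_force: [-1.0, 0.8, 0.3]
opening: 0.993
time: 23.2
tool_pos: [0.5101, -0.1815, 0.2302]
tcp_rot: [-89.9, -0.9, -36.6]
contact_force: [0.5, 0.1, 1.2]
opening: 0.995
chute_mid [array([ 0.51025211, -0.17802357,  0.05      ])]
rest_top [array([ 0.50254665, -0.17857446,  0.03      ])]
chute_lip [array([ 0.44914078, -0.13809967,  0.034     ]), array([ 0.31568062, -0.27451832,  0.034     ])]
```

View pics/q2.png

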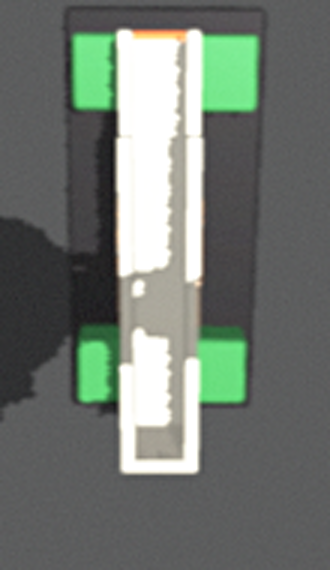

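View pics/qs.png

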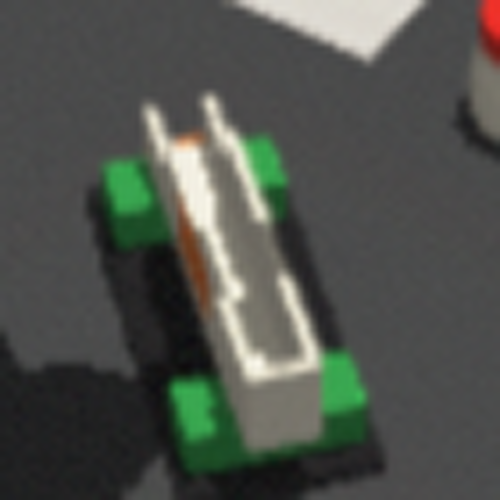

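Run:
```python
from h import *
import pickle
np.set_printoptions(precision=4,suppress=True)
W=pickle.load(open("w.pkl","rb"))
f=lambda l,z:np.array([atz(W,(265+u/3,100+v/3),z)[:2] for u,v in l])
A=f([(72,34),(258,34),(257,109),(74,109)],.03);B=f([(78,342),(246,340),(245,402),(80,403)],.03)
C=f([(121,473),(199,473)],.07).mean(0);L=f([(117,30),(202,30)],.056).mean(0)
r=(A.mean(0)+B.mean(0))/2;d=A.mean(0)-B.mean(0);print(r,np.linalg.norm(d));e=d/np.linalg.norm(d);n=np.array([-e[1],e[0]])
m=(C+L)/2;c=L-C;print(m,np.linalg.norm(c),"dx",(m-r)@e,"dy",(m-r)@n,"yaw err",np.degrees(np.arctan2(c@n,c@e)))
F=f([(65,8),(266,10),(248,407),(75,404)],.008).mean(0);print("foot",F,(m-F)@e,(m-F)@n)
```

```text
[ 0.5069 -0.1774] 0.12061237743316139
[ 0.5108 -0.1823] 0.16118679720140475 dx -0.00604141515381739 dy 0.0015663068718442643 yaw err 0.5518140855206491
foot [ 0.5071 -0.1775] -0.005855393248213427 0.0015962843637175698
```

The same measurement before the pick gave dx −5.5 mm, when the chute was centred by definition, so the offset is camera bias. I'll compare the start and present scene and top images directly.

```bash
python3 -m creep '[{"dp":[-0.02,-0.03,0.03],"rot":[0,0,0],"gripper":0.085},{"dp":[-0.05,-0.07,0.05],"rot":[0,0,0],"gripper":0.085},{"dp":[-0.08,-0.11,0.05],"rot":[0,0,0],"gripper":0.085},{"dp":[-0.11,-0.15,0.05],"rot":[0,0,0],"gripper":0.085},{"dp":[-0.13,-0.19,0.05],"rot":[0,0,0],"gripper":0.085},{"dp":[-0.14,-0.22,0.05],"rot":[0,0,0],"gripper":0.085},{"dp":[-0.14,-0.22,0.05],"rot":[0,0,0],"gripper":0.085}]'
python3 - <<'E'
from h import *
S=manip.read_camera("scene");T=manip.read_camera("top")
cv2.imwrite("pics/r_scene.png",S["img"]);cv2.imwrite("pics/r_top.png",T["img"])
c=lambda im,x,y,r:cv2.resize(im[y-r:y+r,x-r:x+r],(400,400),interpolation=2)
a=cv2.imread("pics/a_scene.png");b=cv2.imread("pics/a_top.png")
cv2.imwrite("pics/r.png",cv2.resize(np.vstack([np.hstack([c(a,323,228,34),c(S["img"],323,228,34)]),np.hstack([c(b,319,197,30),c(T["img"],319,197,30)])]),(600,600)))
# numeric shift via template of the chute: white mask centroid
for A,B,x,y in((a,S["img"],323,228),(b,T["img"],319,197)):
    for im in(A,B):
        g=im[y-34:y+34,x-34:x+34].astype(int); w=((g.min(2)>110)).astype(np.uint8); ys,xs=np.nonzero(w);print(xs.mean(),ys.mean(),xs.min(),xs.max(),ys.min(),ys.max(),len(xs))
E
```

```text
time: 24.15
tool_pos: [0.3679, -0.4046, 0.2773]
tcp_rot: [-90.0, -0.6, -36.8]
contact_force: [0.1, 0.4, 0.1]
opening: 0.999
35.69597989949749 27.78894472361809 21 56 0 49 398
35.16304347826087 27.432065217391305 21 56 0 49 368
32.99800399201597 31.493013972055888 15 51 10 53 501
33.408 31.658 16 51 10 53 500
```

View pics/r.png

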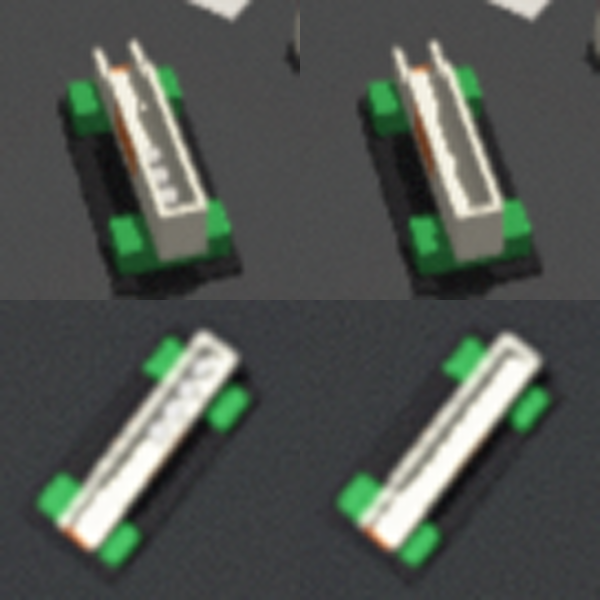

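View pics/r_scene.png

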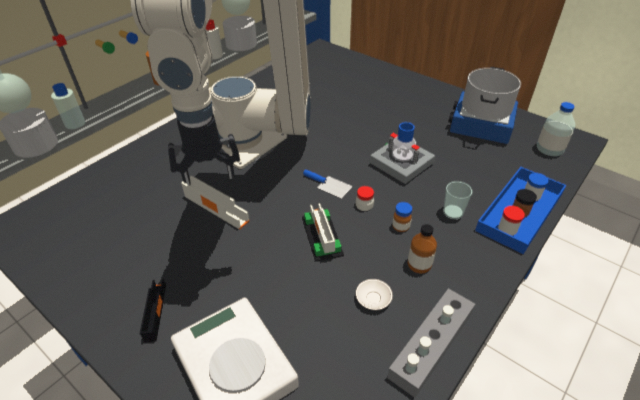

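The chute matches its starting position to within 1 px in both views. As a last check for stray slugs, I'll difference the start and end images around the jar.

Run:
```python
from h import *
c=lambda im,x,y,r:cv2.resize(im[y-r:y+r,x-r:x+r],(300,300),interpolation=2)
o=[]
for n,x,y in(("scene",404,150),("top",198,192)):
    a=cv2.imread(f"pics/a_{n}.png");b=cv2.imread(f"pics/r_{n}.png")
    o.append(np.hstack([c(a,x,y,34),c(b,x,y,34)]))
cv2.imwrite("pics/s.png",np.vstack(o))
a=cv2.imread("pics/a_top.png");b=cv2.imread("pics/r_top.png");d=cv2.absdiff(a,b).max(2)>45;d[225:]=0
n,_,st,_=cv2.connectedComponentsWithStats(d.astype(np.uint8));print([s.tolist() for s in st[1:] if s[4]>3])
```

```text
[[325, 173, 5, 6, 9], [322, 179, 15, 19, 42], [322, 180, 2, 3, 4], [325, 183, 2, 2, 4], [192, 188, 5, 7, 26], [399, 208, 37, 17, 336], [380, 223, 2, 2, 4]]
```

View pics/s.png

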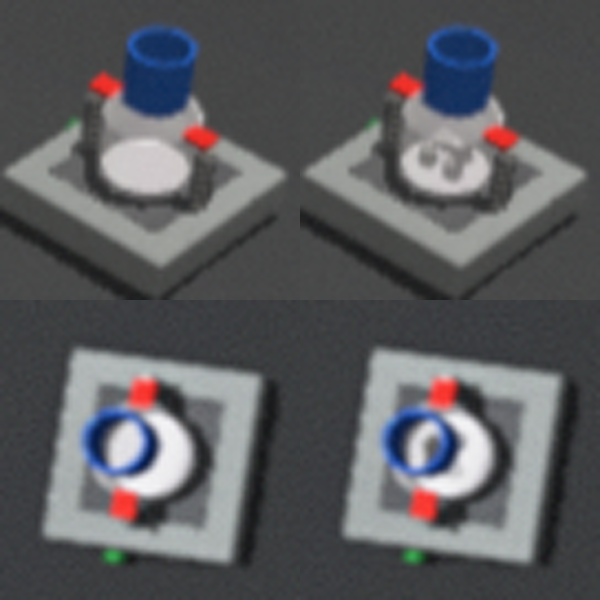

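The only changes are the slugs gone from the chute, new objects inside the jar, and the arm's shadow. Nothing else moved and there are no strays, so I'm handing the job in.

```bash
python3 -c "
from workcell import manip
print(manip.job_done())"
```

```text
the job is handed in; nothing more can be done
None
```

The job is done and handed in at about 24 s of the 72 s allowed.

- **Clamp check:** I pulled the jar up by its blue neck at 11.5–12.4 N for about 0.8 s. It rose about 5.6 mm, close to the 5.7 mm expected. I let it down and released it, and it looks seated again. The highest upward pull I read was 12.4 N. While closing, the fingers briefly pressed it down with about 9 N.
- **Loading:** I tipped the white chute to 52° over the mouth. Afterwards it was empty, the slugs showed inside the clear jar, and there were no strays on the deck or bench. The pictures were too coarse to count four separate slugs in the jar, so that number rests on the empty chute and the lack of strays.
- **Put back:** The chute is upright on both green supports, released, and the arm is clear. It matches its starting position to within 1 pixel in both overhead views.
- **One disagreement:** The wrist camera put the chute about 6 mm off centre along the rest. It read 5.5 mm before the pick too, when the chute was known to be centred, so I took it as camera bias. Sideways it reads about 1.5 mm.
- **Other items:** No bystander or look-alike appears moved when the start and end pictures are compared.

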